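# Depth check of an analyser's sample inlet with a collared gauge rod

### The job

Take the depth gauge from its cradle and push its rod into the slanting guide tube of the sample inlet until the collar stops against the tube's rim, keeping it pressed home for a moment. Then pull it right out and show it to the reader: hold the gauge level with the tip of its rod 50 mm above the centre of the reader's round window, touching nothing but the gripper. Finish while still holding it there, and leave the bottles and the tube rack alone.

Things in the scene. Friction and masses are not known exactly. Their poses are not given: they have to be found in the camera images.
- gauge: the depth gauge, 180 mm long, 0.08 to 0.17 kg: a black square handle 18 x 18 mm, 100 mm long, then a round steel collar 26 mm in diameter and 10 mm thick, then a straight steel rod 10 mm in diameter, 70 mm long, whose last 8 mm taper to a 4 mm tip. Origin at the centre of the handle, on the rod's axis; x points along the rod to the tip. It starts lying level in the cradle, origin 60 mm above the table, a flat of the handle upward; pick it by the middle 50 mm of the handle
- collar_face (a point): on the gauge's axis, on the face of the collar that looks to the tip: 60 mm from the gauge's origin along its x
- tip (a point): the end of the gauge's rod, on its axis: 130 mm from the gauge's origin along its x
- cradle: the gauge's fixed aluminium cradle, origin at the centre of its underside on the table: a base 115 x 60 x 8 mm with two posts, 10 mm thick and 40 mm wide, at +38 and -38 mm along its x, each with an open-topped notch 24 mm wide and 10 mm deep. The notch floors are 51 mm above the table, the posts 61 mm high. The gauge lies along its x above its origin, tip to +x
- inlet: the fixed sample inlet: a white box 150 x 150 mm with its top 136 mm above the table, on a grey foot 170 x 170 mm, from whose -y face the guide tube rises. Origin on the table, 55 mm from the box's middle towards the tube's side (its -y)
- guide: the fixed steel guide tube, outside diameter 32 mm, bore 16 mm, 90 mm deep inside. Origin at the centre of its open mouth (the rim on which the collar stops), 135 mm above the table; its z axis runs along the bore out of the mouth, rising 30 degrees above the horizontal, so the rod goes in along -z, slanting 30 degrees downward. The bore's axis is in the plane of the inlet's y and z
- reader: the fixed optical reader: a grey box 85 x 85 x 48 mm on the table with a black round bezel 48 mm in diameter on top, 2 mm proud, with a glass window 36 mm in diameter. Origin at the centre of its underside
- read_spot (a point): the point 50 mm above the centre of the reader's window (100 mm above the table), where the tip is to be held
- bottle_a: bystander: glass bottle 54 mm in diameter, 130 mm high; origin at the centre of its underside
- bottle_b: bystander: a second glass bottle of the same size; origin at the centre of its underside
- rack: bystander: green tube rack 90 x 160 x 45 mm; origin at the centre of its underside

How it is judged (in metres and radians):
On the way, in this order (a step that is already met when the one before it is completed fails the run):
1. the rod is in the guide tube with its collar pressed against the rim, for 0.2 s (z of collar_face in the frame of guide below 0.003 m and distance between collar_face and guide below 0.006 m and angle between the x axis of gauge and the z axis of guide, either way round below 0.09 rad and contact force between gauge and guide above 0.3 N), for 0.2 s.
2. the rod is right out of the tube, held by the gripper (z of tip in the frame of guide above 0.005 m and contact force between gauge and guide below 0.1 N and contact force between the fingers and gauge above 1 N), for 0.1 s.
At the end, for the whole second after the job is handed in: The gripper holds the gauge still, its axis within 6 degrees of level and its tip within 18 mm of the point 50 mm above the centre of the reader's window; the gauge touches neither reader, cradle, inlet, rack nor bottles (distance between tip and read_spot below 0.018 m and angle between gauge's own x axis and vertical between 1.466 and 1.676 rad and contact force between the fingers and gauge above 1 N and contact force between gauge and reader below 0.1 N and contact force between gauge and cradle below 0.1 N and contact force between gauge and inlet below 0.1 N and contact force between gauge and rack below 0.1 N and contact force between gauge and bottle_a below 0.1 N and contact force between gauge and bottle_b below 0.1 N and height (world z) of gauge above 0.08 m and linear speed of gauge below 0.02 m/s); the arm keeps its last pose, push and grip.
It fails at once if a bottle or the tube rack was moved more than 20 mm or tipped (distance of any of bottle_a, bottle_b, rack from where it was at the start of the episode above 0.02 m or angle between any of bottle_a, bottle_b's own z axis and vertical above 0.3 rad).
It also fails if it takes over 51 s, if anything falls off the work surface, if the arm or the gripper's body presses on something with over 40 N, if the wrist force passes 120 N, or if a joint passes its speed limit or range.

### The arm

A 6-joint arm with a two-finger parallel gripper is mounted at the origin on the work surface. World frame = base frame: x ahead of the robot, y to its left, z up, the work surface at z = 0. Lengths are in mm, angles in rad, forces in N, time in s.
With the tool pointing down it reaches from about 300 to 775 mm from the base axis. Payload 14.6 kg.
Tool frame: the origin (TCP) lies at the very end of the fingers, on their centre line; the grasp point (between the pads) lies 19 mm behind it; z points along the fingers, y is the line along which they close (so a half turn about z gives the same grasp; the last joint's range is limited). The gripper opens to 94 mm and grips with 3 to 60 N. Pads are 16 mm wide; open, the fingers measure 119 mm over their backs; the gripper's body (75 mm by 177 mm) begins 78 mm behind the grasp point.
Start: joints at [-1.344, 0.3, 1.521, -0, 1.321, -0.067], TCP at [159.268, -526.425, 205.446] pointing down, gripper open.
Joint ranges: [-3.03, 3.03], [-0.79, 2.21], [0.23, 2.52], [-1.04, 4.18], [0, 3.07], [-2.55, 2.55]. Speed limits (rad/s): [2.22, 2.22, 2.57, 3.14, 3.14, 3.14].

### API

Orientations are given as [roll, pitch, yaw] about the fixed x, y, z axes, in that order (R = Rz(yaw) Ry(pitch) Rx(roll)).
In Python, from cell import manip, camera, get_calibration gives the robot as it stands. The module is installed in compiled form; this text tells all that it offers.
- The arm moves only by the tool jog_arm, never from a script. Its argument "plan" is one flat list of numbers, 6 for each row, row after row: the shift along the world's x, y, z in m, then the turn, a rotation vector about the world's x, y, z in degrees. A call has 1 to 20 rows; each row is the pose to reach, as a shift and turn from the pose commanded when the call began; what a row does not reach only later rows make up. A row lasts 1/10 s, in which the tool goes at most 50 mm and 8.59 degrees, less where a joint would pass 70% of its speed; a pose out of reach is approached as far as the arm can. A call with a gripper value outside its range is refused whole. "claw" is the finger opening in m, from 0 to 0.094, set as the call begins (left out, the last holds). The fingers move at their own pace and stop on an object; "force" is the grip in N (left out, the last holds). Time passes only in rows, so rows that repeat a pose let the fingers close. It gives the time, the measured TCP pose, the force, the opening and the grip force at its end, in the units of the state.
- manip.read_state(): the state, without advancing time (a new reading comes with each control period).
- camera(name): name is "scene" or "side" or "wrist"; returns (picture, depth): 384x512x3 uint8, red, green, blue; 384x512 float32, mm along the optical axis (not along the pixel's ray), 0 where there is no reading.
- get_calibration(name): a dict with "fx", "fy", "cx", "cy" (pixels), "k1" (the pictures are not rectified: a ray, as slopes to the right and down, at radius r is drawn at 1 + k1 r^2 times it, then the intrinsics apply), "origin" and "attitude" of the camera in the world. Camera axes: x right, y down, z forward; pixel columns grow to the right and rows downward; lengths in mm; the calibration is good to about 2 mm. A picture is of the moment at which its call begins: read the wrist's pose just before it. get_calibration takes no time and is no camera call; for the wrist camera it gives the pose at the moment of the call.
- manip.sign_off(): hands the job in; it is judged then, once.
The state is a dict: "clock": time; "joints": joint angles; "qd": joint speeds; "effort": joint torques, N m; "eef_pos": TCP position; "eef_rot": TCP orientation; "wrist_force": force on the tool from outside, world axes, zero at the start; "moment": the same for the moment, N m; "finger_gap": finger opening in mm; "finger_force": force on a finger pad.
Only numpy, scipy, OpenCV 4.12 (cv2) and the standard library are available. Lean on these libraries where they do the work, as an engineer would, in place of code of your own. Each camera call takes 0.05 s, during which the arm holds its last target. There are 200 camera calls.

## Working session

There is one attempt and no reset: what is moved stays moved. The work goes in short steps, Python scripts to look and compute and a tool call to move; the robot and the scene stay as the last step left them, time stands still between calls to the robot, and variables do not carry over. Pictures are saved under pics/ and viewed, at most 10 in all, crops included, and the job is handed in when it is done.

Besides the shell and the picture viewer there is one more tool, called after "Call:" as name(argument=value, ...) on one line, values as JSON. jog_arm: Moves the arm, as the interface text tells. Its arguments: {"type":"object","properties":{"plan":{"type":"array"},"claw":{"type":"number"},"force":{"type":"number"}},"required":["plan"]}

```bash
mkdir -p pics; cat > h.py <<'E'
import numpy as np, cv2
from cell import manip, camera, get_calibration
from scipy.spatial.transform import Rotation as R
def cloud(name):
    c=get_calibration(name); im,d=camera(name)
    h,w=d.shape; u,v=np.meshgrid(np.arange(w),np.arange(h))
    xd=(u-c['cx'])/c['fx']; yd=(v-c['cy'])/c['fy']
    x,y=xd.copy(),yd.copy()
    for _ in range(8):
        s=1+c['k1']*(x*x+y*y); x,y=xd/s,yd/s
    P=np.stack([x*d,y*d,d],-1)
    A=np.array(c['attitude'],float)
    M=A if A.shape==(3,3) else R.from_euler('xyz',A).as_matrix()
    W=P@M.T+np.array(c['origin']); W[d==0]=np.nan
    return im,d,W
E
python3 - <<'E'
from h import *
for n in ('scene','side'):
    print(n,get_calibration(n))
    im,d,W=cloud(n); np.savez(n+'.npz',im=im,W=W); cv2.imwrite(f'pics/{n}0.png',im[...,::-1])
print(manip.read_state())
E
```

```text
scene {'fx': 442.98845641040924, 'fy': 442.98845641040924, 'cx': 250.54247271937896, 'cy': 199.25489350881924, 'k1': -0.13982960138935843, 'origin': array([1082.90207952,   85.62056873,  950.04092165]), 'attitude': array([-2.60494432,  0.00616505,  1.81891566])}
side {'fx': 410.3142664199017, 'fy': 410.3142664199017, 'cx': 255.7806278518774, 'cy': 196.20134344119816, 'k1': -0.1241345456159208, 'origin': array([ 274.40766692, -486.83830042,  684.20816701]), 'attitude': array([-2.39030891, -0.00622841, -0.58346321])}
{'clock': 0.1, 'joints': array([-1.34359615e+00,  3.00400513e-01,  1.52150468e+00,  2.46351293e-05,
        1.32066418e+00, -6.66007626e-02]), 'qd': array([ 4.37446742e-04, -4.44664262e-03, -2.05590922e-04,  8.54595077e-04,
       -4.18040846e-05, -8.82528119e-04]), 'effort': array([ 8.96383808e-04, -5.32643294e+01, -3.53282940e+01,  7.09441770e-02,
        2.34464795e-02, -5.69224403e-05]), 'eef_pos': array([ 159.22917594, -526.21701608,  204.95736032]), 'eef_rot': array([-3.14061970e+00, -8.88112730e-05,  2.93794784e-01]), 'wrist_force': array([-1.09042364, -0.10464107, -0.17160594]), 'moment': array([0.02458964, 0.02534332, 0.00855899]), 'finger_force': 0.0, 'finger_gap': 94.11116090555787}
```

View pics/scene0.png

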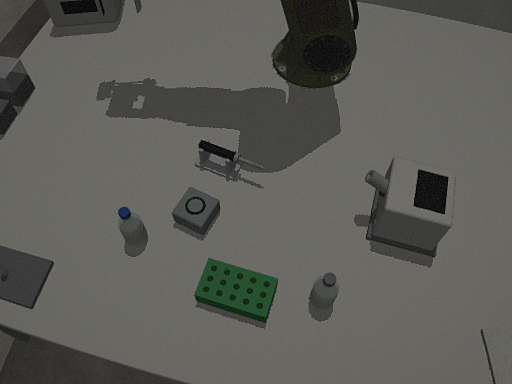

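View pics/side0.png

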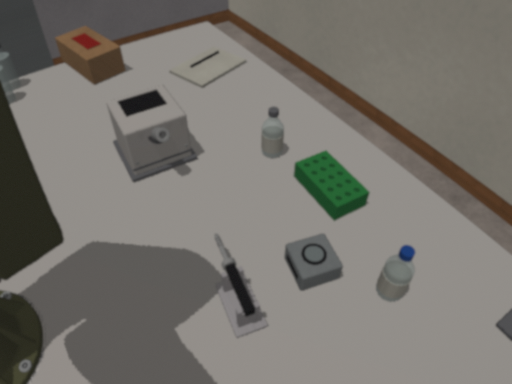

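The scene view shows the gauge (handle at 218,151, rod pointing right), the tube mouth (373,178) on the inlet (415,200), the reader window (196,206), the bottles (131,228) and (325,290), and the rack (237,289). The side view shows the same: handle at 240,288, mouth at 160,134, window at 314,254. Next I measure from the depth clouds.

```bash
cat > m.py <<'E'
from h import *
boxes={'scene':dict(g=(190,135,275,178),inl=(385,155,460,215),tube=(362,165,390,200),rd=(170,185,222,222),A=(115,200,148,245),B=(308,268,342,310),rk=(195,255,280,320)),
'side':dict(g=(205,228,270,330),inl=(100,85,190,125),tube=(145,120,180,150),rd=(282,232,345,290),A=(375,240,420,305),B=(258,105,290,160),rk=(290,150,370,218))}
def rect(P):
    (c,s,a)=cv2.minAreaRect(P[:,:2].astype(np.float32)); return np.round(c,1),np.round(s,1),round(a,1)
for n in boxes:
    D=np.load(n+'.npz'); im,W=D['im'].astype(int),D['W']; print('==',n)
    def get(k,zl,zh):
        x0,y0,x1,y1=boxes[n][k]; w=W[y0:y1,x0:x1].reshape(-1,3); c=im[y0:y1,x0:x1].reshape(-1,3)
        m=np.nan_to_num(w[:,2],nan=-1e3); m=(m>zl)&(m<zh); return w[m],c[m]
    w,c=get('g',62,80); dk=c.max(1)<45; h=w[dk]; print('handle top z',np.median(h[:,2]),rect(h),len(h))
    u=np.linalg.svd(h[:,:2]-h[:,:2].mean(0))[2][0]; print(' axis yaw',np.degrees(np.arctan2(u[1],u[0])))
    w,c=get('g',50,80); t=(w[:,:2]-h[:,:2].mean(0))@u; print(' extent',t.min(),t.max(), 'ends',w[t.argmin()],w[t.argmax()])
    w,c=get('inl',125,145); print('inlet top',np.median(w[:,2]),rect(w),len(w))
    w,c=get('tube',90,160); print('tube',len(w),w.mean(0),w.min(0),w.max(0))
    w,c=get('rd',42,60); print('reader',np.median(w[:,2]),rect(w),len(w))
    b=w[c.max(1)<40]; print(' bezel dark',b.mean(0),rect(b),len(b))
    for k in 'AB':
        w,c=get(k,60,140); print(k,rect(w),w[:,2].max())
    w,c=get('rk',38,55); print('rack',rect(w))
E
python3 m.py
```

```text
== scene
handle top z 69.20673049738332 (array([ 460.1, -134. ]), array([164.2,  20.1]), 80.2) 277
 axis yaw 78.69682102689731
 extent -53.735362627524985 126.69217876389222 ends [ 443.69995246 -216.20117576   67.46682525] [478.92067959 -39.24462915  62.89700923]
inlet top 137.6661639093985 (array([497.7, 318.4]), array([158. , 151.3]), 87.5) 3433
tube 457 [499.32609377 229.34338618 128.79378864] [425.85494767 196.13954494  90.25213958] [543.43432766 252.4032258  150.48337838]
reader 48.844551609439975 (array([ 614.5, -173.9]), array([85.8, 86.2]), 76.1) 1064
 bezel dark [ 615.34907126 -172.38566896   50.02909439] (array([ 628.2, -169.7]), array([69., 72.]), 66.4) 104
A (array([ 710.4, -292. ]), array([42.6, 52.6]), 51.3) 133.43644719935799
B (array([753.1, 154.8]), array([52.9, 46.6]), 76.9) 134.4170012984805
rack (array([780.5, -29.7]), array([161.7,  93. ]), 86.7)
== side
handle top z 68.40647515533999 (array([ 453.3, -170.3]), array([98.3, 16.8]), 79.9) 487
 axis yaw -100.52306089110331
 extent -135.62345196600572 46.04710032443452 ends [477.66810743 -39.94408229  57.85664017] [ 448.19844328 -219.24818225   65.09942006]
inlet top 135.39662725178238 (array([499. , 318.9]), array([150.7, 151. ]), 85.9) 2156
tube 697 [499.91308605 235.06207056 121.67563911] [461.20846937 191.40806391  90.21340216] [550.31887261 269.32178891 148.50005667]
reader 47.96618304447168 (array([ 613.5, -177.6]), array([84.4, 85.2]), 75.5) 1665
 bezel dark [ 604.56117417 -187.97435452   49.91205342] (array([ 605.3, -187.6]), array([16.5, 39.5]), 50.7) 16
A (array([ 702.6, -302.1]), array([46.3, 52.8]), 30.1) 132.12630942634883
B (array([746.1, 146. ]), array([41. , 51.8]), 79.4) 131.50425605952933
rack (array([781.9, -31.3]), array([165. ,  93.9]), 86.8)
```

Call:
jog_arm(plan=[0.03,0.036,0,0,0,6,0.06,0.072,0,0,0,12,0.09,0.108,0,0,0,18,0.12,0.144,0,0,0,24,0.15,0.18,0,0,0,30,0.18,0.216,0,0,0,36,0.21,0.252,0,0,0,42,0.24,0.288,0,0,0,48,0.27,0.324,0,0,0,54,0.285,0.345,0,0,0,60,0.294,0.356,0,0,0,63,0.294,0.356,0,0,0,63,0.294,0.356,0,0,0,63], claw=0.06, force=40)

```text
clock: 1.4
eef_pos: [452.8, -171.1, 205.3]
eef_rot: [-3.141, 0.0, 1.391]
wrist_force: [0.2, 0.4, 0.4]
finger_gap: 59.8
finger_force: 0.0
```

```bash
python3 - <<'E'
from h import *
im,d,W=cloud('wrist'); s=manip.read_state(); print(s['eef_pos'],s['eef_rot'],s['joints'],get_calibration('wrist'))
np.savez('w1.npz',im=im,W=W); cv2.imwrite('pics/w1.png',im[...,::-1])
im,d,W=cloud('scene'); np.savez('scene1.npz',im=im,W=W)
E
```

```text
[ 452.66716521 -171.41742708  205.36495013] [-3.14131895e+00  1.24611210e-04  1.39024821e+00] [-4.37575570e-01  1.52715058e-01  1.70163408e+00 -1.97987938e-04
  1.28747656e+00 -2.56972065e-01] {'fx': 277.12370697108577, 'fy': 277.12370697108577, 'cx': 254.44261969267725, 'cy': 192.39236701058167, 'k1': -0.008384145933863123, 'origin': array([ 464.85925026, -107.29010059,  383.93047044]), 'attitude': array([ 2.91348357e+00,  9.30569310e-04, -1.80977157e-01])}
```

View pics/w1.png

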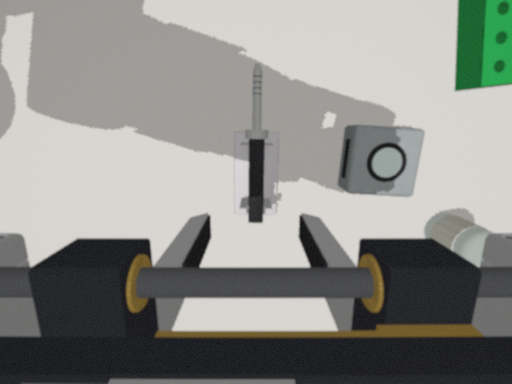

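The wrist view has the gauge straight ahead, with its tip at (258,66), the handle from (257,140) to (257,222), and the reader window at (386,162). I refine the pose from this cloud.

```bash
python3 - <<'E'
from h import *
D=np.load('w1.npz'); im,W=D['im'].astype(int),D['W']
w=W[55:226,225:290].reshape(-1,3); c=im[55:226,225:290].reshape(-1,3)
h=w[(c.max(1)<35)&(w[:,2]>60)&(w[:,2]<78)]; print(len(h),np.median(h[:,2]),cv2.minAreaRect(h[:,:2].astype(np.float32)))
a=w[(w[:,2]>52)&(w[:,2]<80)]
u=np.array([np.cos(np.radians(80)),np.sin(np.radians(80))]); n=np.array([-u[1],u[0]])
hc=h[:,:2].mean(0); t=(a[:,:2]-hc)@u; k=(a[:,:2]-hc)@n; k0=np.abs(k)<16
print('axis centre t',hc,t[k0].min(),t[k0].max())
r=a[(t>75)&(t<115)&k0]; r=r[r[:,2]>60]; print('rod mid',r.mean(0)); 
v=r.mean(0)[:2]-hc; print('yaw from handle to rod',np.degrees(np.arctan2(v[1],v[0])))
w=W[125:195,340:422].reshape(-1,3); b=w[(w[:,2]>42)&(w[:,2]<60)]; print('reader',cv2.minAreaRect(b[:,:2].astype(np.float32)),np.median(b[:,2]))
w=W[158:166,382:391].reshape(-1,3); print('window',np.nanmedian(w,0))
# tube fit
for n_ in ('scene1','side'):
    D=np.load(n_+'.npz'); W=D['W'].reshape(-1,3)
    m=(abs(W[:,0]-500)<70)&(W[:,1]>150)&(W[:,1]<300)&(W[:,2]>60)&(W[:,2]<165); P=W[m]
    print(n_,len(P))
    for y in range(170,262,8):
        q=P[(P[:,1]>y)&(P[:,1]<=y+8)]
        q=q[q[:,2]<134] if y>=242 else q
        if len(q)>4: print(y,len(q),q.min(0).round(1),q.max(0).round(1))
E
```

```text
358 68.39366552825948 ((458.43316650390625, -152.57383728027344), (63.82000732421875, 13.487014770507812), 80.27225494384766)
axis centre t [ 457.80759688 -154.58749236] -62.151874558264495 117.17483895260477
rod mid [475.66510374 -62.19782123  63.25639872]
yaw from handle to rod 79.06050249259782
reader ((613.806640625, -174.4401397705078), (84.90973663330078, 84.18594360351562), 77.22773742675781) 47.43088594875729
window [ 613.85772912 -174.13722726   49.73839278]
scene1 2114
194 25 [475.5 196.  122.8] [504.3 201.9 134.7]
202 62 [476.  202.  121.1] [507.4 210.  146.6]
210 54 [480.4 210.2 117.5] [507.6 218.  152.6]
218 51 [483.3 218.  115.2] [508.7 225.9 145.1]
226 50 [483.7 226.1 111.4] [509.  233.7 141.9]
234 68 [482.4 234.2  93. ] [515.7 242.  135.8]
242 255 [448.8 242.1  60.6] [569.8 250.  133.9]
250 106 [430.3 250.   60.9] [570. 258. 134.]
258 57 [464.6 258.1  60.3] [569.9 266.  134. ]
side 2394
186 6 [484.1 191.4 122.5] [500.4 193.7 127.8]
194 58 [476.5 194.  121.6] [507.3 201.4 139.6]
202 76 [476.4 202.1 120.8] [507.5 210.  148.5]
210 25 [476.9 210.1 117.1] [500.9 217.8 147.7]
218 21 [477.  218.8 112.4] [501.2 225.8 142.7]
226 19 [477.5 227.4  88.8] [502.4 234.  136.5]
234 190 [473.8 234.1  61.7] [567.3 242.  133.1]
242 1085 [430. 242.  60.] [569.4 250.  133.9]
250 123 [430.3 250.   60.1] [568.2 257.7 134. ]
258 40 [430.3 258.1 131.6] [569.  265.9 134. ]
```

Call:
jog_arm(plan=[0.002,0.0035,-0.04,0,0,0,0.002,0.0035,-0.08,0,0,0,0.002,0.0035,-0.12,0,0,0,0.002,0.0035,-0.145,0,0,0,0.002,0.0035,-0.16,0,0,0,0.002,0.0035,-0.164,0,0,0,0.002,0.0035,-0.164,0,0,0,0.002,0.0035,-0.164,0,0,0])

```text
clock: 2.3
eef_pos: [455.6, -167.5, 42.4]
eef_rot: [3.14, 0.0, 1.392]
wrist_force: [0.9, 0.2, 0.7]
finger_gap: 59.9
finger_force: 0.0
```

Call:
jog_arm(plan=[0,0,0,0,0,0,0,0,0,0,0,0,0,0,0,0,0,0,0,0,0,0,0,0,0,0,0,0,0,0,0,0,0,0,0,0,0,0,0,0,0,0,0,0,0,0,0,0], claw=0.0, force=40)

```text
clock: 3.1
eef_pos: [455.3, -166.9, 41.5]
eef_rot: [3.142, -0.0, 1.393]
wrist_force: [-0.6, 0.8, 0.8]
finger_gap: 17.4
finger_force: 40.0
```

Call:
jog_arm(plan=[0,0,0.015,0,0,0,0,0,0.045,0,0,0,0,0.01,0.085,0,0,0,0,0.03,0.125,0,0,0,0,0.06,0.155,0,0,0,0,0.09,0.165,0,0,0,0,0.11,0.165,0,0,0,0,0.11,0.165,0,0,0,0,0.11,0.165,0,0,0,0,0.11,0.165,0,0,0])

```text
clock: 4.1
eef_pos: [455.2, -57.6, 206.1]
eef_rot: [-3.141, 0.0, 1.393]
wrist_force: [0.1, -0.8, -1.4]
finger_gap: 18.1
finger_force: 40.0
```

```bash
python3 - <<'E'
from h import *
s=manip.read_state(); print(s['eef_pos'],s['eef_rot'],s['wrist_force'],s['moment'])
T=s['eef_pos']; Rt=R.from_euler('xyz',s['eef_rot'])
for n in('wrist','side','scene'):
    im,d,W=cloud(n); np.savez(n+'2.npz',im=im,W=W)
    P=Rt.inv().apply(W.reshape(-1,3)-T)
    m=(abs(P[:,1])<20)&(P[:,2]>-45)&(P[:,2]<5)&(P[:,0]>20)&(P[:,0]<150); q=P[m]; print(n,len(q), 'xmax',q[:,0].max() if len(q) else 0)
    for a,b in((22,48),(50,60),(65,90),(90,118),(118,135)):
        k=q[(q[:,0]>a)&(q[:,0]<b)]
        if len(k)>3: print(a,len(k),k.mean(0).round(1),k.min(0).round(1),k.max(0).round(1))
print((R.from_rotvec(np.radians(30)*np.array([-np.sin(np.radians(86.7)),np.cos(np.radians(86.7)),0])*1)*R.from_euler('z',7,degrees=True)).as_rotvec(degrees=True))
E
```

```text
[455.15605324 -57.58696893 206.07117537] [-3.14087732e+00  1.40442841e-04  1.39276441e+00] [ 0.08897701 -0.8438623  -1.3732341 ] [-0.05423804 -0.05720022 -0.00964843]
wrist 4944 xmax 128.95551645388932
22 1452 [ 35.2   0.4 -26.7] [ 22.   -8.6 -28.8] [ 47.9   9.6 -23.8]
50 865 [ 55.1   0.5 -27.9] [ 50.  -11.8 -32.3] [60.  13.1 -7.9]
65 851 [ 77.8   0.8 -21.9] [ 65.3  -3.8 -24.6] [ 90.    5.7 -17.4]
90 1085 [104.4   0.9 -21.8] [ 90.   -4.2 -24.7] [118.    6.  -16.7]
118 331 [122.5   0.9 -21.1] [118.   -4.1 -24. ] [129.    5.9 -16.9]
side 72 xmax 55.54523790085786
22 56 [ 33.5   4.5 -26.3] [ 22.4  -2.  -28.6] [ 47.9  11.9 -16.5]
scene 377 xmax 129.31523880250168
22 135 [ 35.    2.1 -25.1] [ 22.3 -12.6 -31. ] [ 47.9   8.6 -10.5]
50 60 [ 55.2   4.2 -27.5] [ 50.1 -15.  -34.2] [60.  13.7 -6.6]
65 55 [ 78.    0.5 -22.9] [ 65.7  -5.7 -28.4] [ 89.7   4.7 -18.9]
90 63 [104.3   0.8 -22.8] [ 90.1  -6.  -26.2] [117.9   4.9 -15.5]
118 23 [123.6   0.4 -22.2] [118.9  -4.5 -25.2] [129.3   3.4 -17.2]
[-29.80715753   3.55428835   6.83926176]
```

Call:
jog_arm(plan=[0.003,0.01,0.01,-3,0.36,0.68,0.006,0.02,0.02,-7,0.83,1.6,0.01,0.035,0.02,-12,1.43,2.75,0.014,0.05,0.02,-17,2.03,3.9,0.018,0.065,0.015,-22,2.62,5.05,0.022,0.08,0.005,-26,3.1,5.97,0.025,0.092,0,-29,3.46,6.65,0.027,0.104,-0.003,-29.8,3.55,6.84,0.027,0.104,-0.003,-29.8,3.55,6.84,0.027,0.104,-0.003,-29.8,3.55,6.84,0.027,0.104,-0.003,-29.8,3.55,6.84])

```text
clock: 5.35
eef_pos: [482.4, 46.3, 204.0]
eef_rot: [-3.141, 0.522, 1.514]
wrist_force: [-0.5, 0.7, -1.6]
finger_gap: 18.0
finger_force: 40.0
```

```bash
python3 - <<'E'
from h import *
s=manip.read_state(); print(s['eef_pos'],s['eef_rot'],s['joints'])
T=s['eef_pos']; Rt=R.from_euler('xyz',s['eef_rot']); print(Rt.as_matrix().round(3))
print('tip',T+Rt.apply([129,.7,-18.5]))
for n in('wrist','side','scene'):
    im,d,W=cloud(n); np.savez(n+'3.npz',im=im,W=W)
    P=Rt.inv().apply(W.reshape(-1,3)-T)
    q=P[(abs(P[:,1])<45)&(abs(P[:,2]+18)<45)&(P[:,0]>60)&(P[:,0]<215)]
    for a,b in((65,90),(90,118),(118,128),(160,164),(164,167),(167,170),(170,173),(173,178),(178,185),(185,195),(195,205)):
        k=q[(q[:,0]>a)&(q[:,0]<b)]
        if len(k)>3: print(n,a,len(k),k.mean(0).round(1),k.min(0).round(1),k.max(0).round(1))
    if n!='side': cv2.imwrite(f'pics/{n}3.png',im[...,::-1] if n=='wrist' else cv2.resize(im[120:240,300:480,::-1],None,fx=4,fy=4))
E
```

```text
[482.37514406  46.30187608 203.95168179] [-3.14122302  0.5224594   1.51407835] [ 0.28388548  0.27346765  1.64557526 -0.49475098  1.43164139  0.46309591]
[[ 0.049  0.998 -0.029]
 [ 0.865 -0.057 -0.498]
 [-0.499 -0.    -0.867]]
tip [489.94130592 167.08950354 155.61078557]
wrist 65 856 [ 77.7   0.8 -21.9] [ 65.   -3.8 -24.7] [ 90.    5.7 -18.1]
wrist 90 1090 [104.5   0.8 -21.9] [ 90.   -4.3 -24.6] [118.    5.9 -16.6]
wrist 118 317 [122.1   0.9 -21.4] [118.   -4.1 -24.3] [128.    5.8 -17.1]
side 90 15 [104.9  -3.  -19.4] [ 91.5  -4.6 -22.8] [115.9   0.5 -14. ]
side 164 4 [166.4  -1.5 -15.3] [166.  -11.2 -27. ] [166.9   9.2  -3.8]
side 167 60 [168.6  -0.8 -19.8] [167.  -14.3 -32.8] [170.   13.5  -2.1]
side 170 45 [171.2  -3.2 -18. ] [170.  -14.5 -33. ] [173.   12.3  -3. ]
side 173 13 [175.4  -4.  -18. ] [173.2 -14.8 -33.3] [177.9   8.9  -5.5]
side 178 19 [182.   -3.9 -23.9] [178.4 -14.8 -33.5] [184.8   8.7  -9.9]
side 185 19 [190.7  -5.3 -20.4] [185.3 -15.3 -33.6] [194.9   9.2  -7.3]
side 195 24 [199.6  -3.7 -19.3] [195.4 -15.3 -33.7] [204.2   9.5  -8.9]
scene 65 10 [ 86.4   2.4 -22.2] [ 81.7  -3.5 -24.3] [ 89.4   5.6 -17. ]
scene 90 57 [103.7   1.4 -22.3] [ 90.3  -4.  -26.9] [117.3   6.5 -14.5]
scene 118 13 [122.2   0.8 -21.9] [118.4  -3.7 -25.3] [127.8   3.7 -18.6]
scene 167 20 [ 1.695e+02 -1.000e-01 -2.010e+01] [168.9 -12.7 -35.3] [170.   12.5  -6.7]
scene 170 54 [171.3   0.5 -21.1] [170.  -16.  -36.9] [172.9  16.4  -3.4]
scene 173 37 [175.2   3.4 -25.9] [173.2  -9.7 -35.7] [178.   15.8 -10.3]
scene 178 46 [181.1   7.  -26.9] [178.  -10.9 -36.5] [184.9  16.7  -9.3]
scene 185 55 [190.1   7.5 -29. ] [185.1 -10.6 -37.4] [194.9  16.1 -14. ]
scene 195 52 [200.    7.5 -29. ] [195.3 -10.7 -35.8] [205.   15.9 -13.1]
```

View pics/wrist3.png

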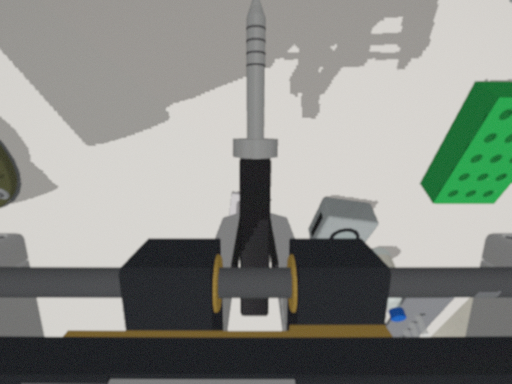

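The wrist view shows the gauge sitting straight in the fingers, with the rod vertical at column 256 and the tip at row 0. The tube is concentric with the rod within about 1 mm and the rim is about 110 mm beyond the collar face, so I insert.

Call:
jog_arm(plan=[0.0005,0.0087,-0.005,0,0,0,0.001,0.0173,-0.01,0,0,0,0.0015,0.026,-0.015,0,0,0,0.002,0.0346,-0.02,0,0,0,0.0025,0.0433,-0.025,0,0,0,0.0029,0.0519,-0.03,0,0,0,0.0034,0.0606,-0.035,0,0,0,0.0034,0.0606,-0.035,0,0,0])

```text
clock: 6.3
eef_pos: [485.5, 108.6, 167.6]
eef_rot: [-3.139, 0.524, 1.517]
wrist_force: [0.2, -0.1, -1.3]
finger_gap: 17.4
finger_force: 40.0
```

No contact with about 30 mm of rod in. Continuing to 103 mm of travel, then a slow press.

Call:
jog_arm(plan=[0.0004,0.007,-0.004,0,0,0,0.0008,0.014,-0.008,0,0,0,0.0012,0.021,-0.012,0,0,0,0.0015,0.026,-0.015,0,0,0,0.0017,0.03,-0.0173,0,0,0,0.0018,0.0325,-0.0188,0,0,0,0.0018,0.0325,-0.0188,0,0,0])

```text
clock: 7.0
eef_pos: [487.4, 140.4, 149.4]
eef_rot: [-3.14, 0.524, 1.516]
wrist_force: [-0.3, -0.4, -2.3]
finger_gap: 17.9
finger_force: 40.0
```

Call:
jog_arm(plan=[0.0001,0.0009,-0.0005,0,0,0,0.0001,0.0017,-0.001,0,0,0,0.0001,0.0026,-0.0015,0,0,0,0.0002,0.0035,-0.002,0,0,0])

```text
clock: 7.4
eef_pos: [487.8, 141.7, 148.9]
eef_rot: [-3.141, 0.528, 1.514]
wrist_force: [-3.4, -20.7, 12.1]
finger_gap: 17.4
finger_force: 40.0
```

About 24 N along the axis at the expected depth. I hold here.

Call:
jog_arm(plan=[0,0,0,0,0,0,0,0,0,0,0,0,0,0,0,0,0,0,0,0,0,0,0,0,0,0,0,0,0,0,0,0,0,0,0,0])

```text
clock: 8.0
eef_pos: [487.8, 141.6, 149.0]
eef_rot: [-3.141, 0.528, 1.514]
wrist_force: [-2.8, -15.4, 9.2]
finger_gap: 17.5
finger_force: 40.0
```

```bash
python3 - <<'E'
from h import *
im,d,W=cloud('scene'); cv2.imwrite('pics/s4.png',cv2.resize(im[120:240,320:480,::-1],None,fx=4,fy=4))
print(manip.read_state()['wrist_force'])
E
```

```text
[ -2.73519111 -15.54107086   9.32966076]
```

View pics/s4.png

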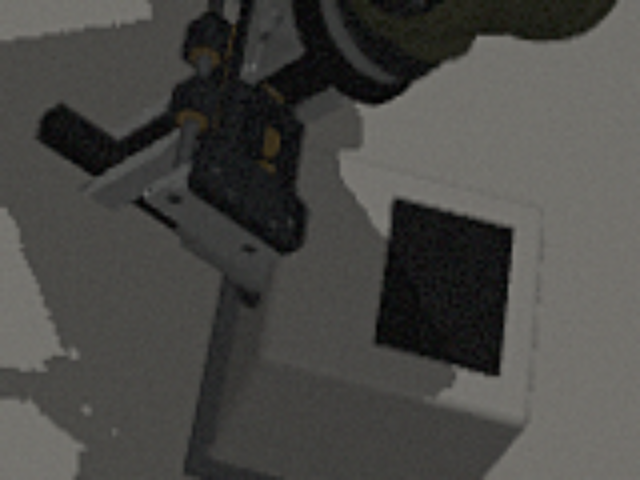

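The scene crop shows the gripper over the tube mouth (around 240,290) and clear of the box. Collar face works out to (491,202,136), which matches the mouth, so the collar is home. Now I pull out.

Call:
jog_arm(plan=[-0.0002,-0.0043,0.0025,0,0,0,-0.0007,-0.013,0.0075,0,0,0,-0.0012,-0.0216,0.0125,0,0,0,-0.0017,-0.0303,0.0175,0,0,0,-0.0022,-0.0389,0.0225,0,0,0,-0.0027,-0.0476,0.0275,0,0,0,-0.0032,-0.0563,0.0325,0,0,0,-0.0037,-0.0649,0.0375,0,0,0,-0.0042,-0.0736,0.0425,0,0,0,-0.0047,-0.0822,0.0475,0,0,0,-0.0052,-0.0909,0.0525,0,0,0,-0.0056,-0.0978,0.0565,0,0,0,-0.0056,-0.0978,0.0565,0,0,0,-0.0056,-0.0978,0.0565,0,0,0,-0.0056,-0.0978,0.0565,0,0,0])

```text
clock: 9.55
eef_pos: [482.0, 46.1, 203.9]
eef_rot: [-3.14, 0.524, 1.516]
wrist_force: [-0.7, -0.4, -1.7]
finger_gap: 17.7
finger_force: 40.0
```

```bash
python3 - <<'E'
from h import *
s=manip.read_state(); T=s['eef_pos']; Rt=R.from_euler('xyz',s['eef_rot']); print(T,s['eef_rot'],s['wrist_force'],s['finger_force'])
im,d,W=cloud('wrist'); P=Rt.inv().apply(W.reshape(-1,3)-T)
q=P[(abs(P[:,1])<20)&(abs(P[:,2]+18)<20)&(P[:,0]>20)&(P[:,0]<150)]; print('xmax',q[:,0].max())
for a,b in((22,48),(50,60),(65,90),(90,118)):
    k=q[(q[:,0]>a)&(q[:,0]<b)]; print(a,k.mean(0).round(1),k.min(0).round(1),k.max(0).round(1))
# goal: level, heading 40 deg
for yaw in (40,):
    c,s_=np.cos(np.radians(yaw)),np.sin(np.radians(yaw))
    G=np.array([[c,s_,0],[s_,-c,0],[0,0,-1]])
    print('turn',(R.from_matrix(G)*Rt.inv()).as_rotvec(degrees=True),'TCP',np.array([613.8,-174.7,100])-G@[129,.7,-18.5],'shift',np.array([613.8,-174.7,100])-G@[129,.7,-18.5]-T)
E
```

```text
[482.01412425  46.0824597  203.92277232] [-3.13991238  0.52350773  1.51628783] [-0.68621584 -0.360732   -1.73298267] 39.973554611206055
xmax 129.5399045048298
22 [ 35.3   0.4 -26.8] [ 22.   -8.6 -28.6] [ 48.    9.5 -23.9]
50 [ 55.2   0.6 -28. ] [ 50.  -11.8 -32.4] [59.9 13.1 -8.8]
65 [ 77.7   0.8 -22. ] [ 65.1  -3.8 -24.9] [ 89.9   5.7 -17.5]
90 [104.4   0.8 -21.9] [ 90.1  -4.3 -25.3] [118.    5.9 -16.6]
turn [ 27.53350378 -13.87274504 -45.75207774] TCP [ 514.53031551 -257.08337054   81.5       ] shift [  32.51619126 -303.16583023 -122.42277232]
```

The gauge has not shifted in the grip. I level it, turn it and carry it over to the reader, staying high.

Call:
jog_arm(plan=[0,-0.015,0.008,0,0,0,0.002,-0.035,0.015,2.75,-1.39,-4.58,0.005,-0.06,0.015,5.51,-2.77,-9.15,0.008,-0.085,0.015,8.26,-4.16,-13.73,0.011,-0.11,0.012,11.01,-5.55,-18.3,0.014,-0.135,0.01,13.77,-6.94,-22.88,0.017,-0.16,0.008,16.52,-8.32,-27.45,0.02,-0.185,0.005,19.27,-9.71,-32.03,0.023,-0.21,0,22.03,-11.1,-36.6,0.026,-0.235,0,24.78,-12.49,-41.18,0.029,-0.26,0,27.53,-13.87,-45.75,0.031,-0.28,0,27.53,-13.87,-45.75,0.032,-0.295,0,27.53,-13.87,-45.75,0.0325,-0.303,0,27.53,-13.87,-45.75,0.0325,-0.303,0,27.53,-13.87,-45.75,0.0325,-0.303,0,27.53,-13.87,-45.75])

```text
clock: 11.2
eef_pos: [514.7, -256.3, 204.1]
eef_rot: [-3.141, 0.0, 0.699]
wrist_force: [-0.1, -0.3, -1.4]
finger_gap: 17.5
finger_force: 40.0
```

Call:
jog_arm(plan=[0,0,-0.01,0,0,0,0,0,-0.03,0,0,0,0,0,-0.05,0,0,0,0,0,-0.07,0,0,0,0,0,-0.09,0,0,0,0,0,-0.105,0,0,0,0,0,-0.115,0,0,0,0,0,-0.122,0,0,0,0,0,-0.122,0,0,0,0,0,-0.122,0,0,0,0,0,-0.122,0,0,0])

```text
clock: 12.3
eef_pos: [514.9, -257.3, 82.9]
eef_rot: [3.14, -0.0, 0.698]
wrist_force: [-0.1, 0.2, -2.3]
finger_gap: 17.8
finger_force: 40.0
```

```bash
python3 - <<'E'
from h import *
s=manip.read_state(); T=s['eef_pos']; Rt=R.from_euler('xyz',s['eef_rot']); print(s['clock'],T,s['eef_rot'],s['wrist_force'],s['finger_force'])
print('tip',T+Rt.apply([129.3,.7,-18.5]))
im,d,W=cloud('wrist'); P=Rt.inv().apply(W.reshape(-1,3)-T)
q=P[(abs(P[:,1])<20)&(abs(P[:,2]+18)<20)&(P[:,0]>20)&(P[:,0]<150)]; print('xmax',q[:,0].max())
im,d,W=cloud('scene'); cv2.imwrite('pics/s5.png',cv2.resize(im[110:330,100:350,::-1],None,fx=2.5,fy=2.5))
E
```

```text
12.3 [ 514.90378003 -257.28092985   82.87718443] [ 3.14024228e+00 -3.95348340e-04  6.97851650e-01] [-0.06589843  0.15484559 -2.31119665] 39.9735027551651
tip [ 614.4047343  -174.7181555   101.42922991]
xmax 129.48214829822214
```

View pics/s5.png

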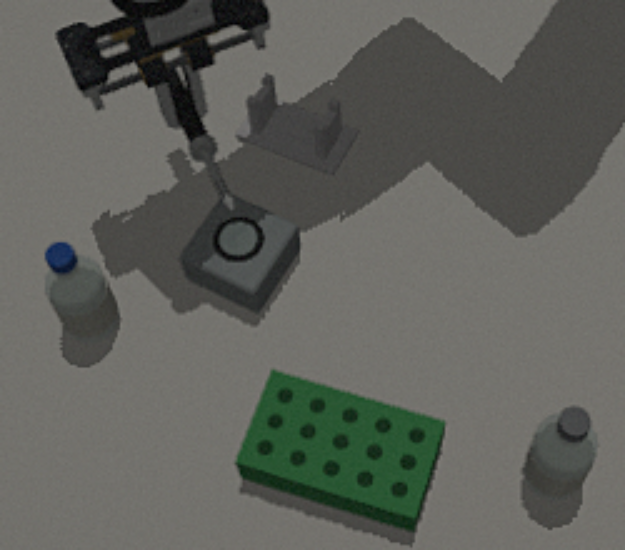

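The scene crop shows the gauge held level, its tip (232,207) above the window (239,240) with the offset that 50 mm of height gives. The cradle is empty, and the bottles and rack stand where they were. I hand in.

```bash
python3 -c "
from cell import manip
print(manip.sign_off())"
```

```text
the job is handed in; nothing more can be done
None
```

I pressed the gauge home in the guide tube, pulled it right out, and handed the job in at about 12 s with it held level, its tip measured within about 2 mm of the read spot; the hand-in gave no verdict.

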